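Free the waste-well flap and lever it open

ROBOT

A 7-joint arm with a two-finger parallel gripper is mounted at the origin on the work surface. World frame = base frame: x ahead of the robot, y to its left, z up, the work surface at z = 0. Lengths are in m, angles in degrees, forces in N, time in s.
With the tool pointing down it reaches from about 0.4 to 0.85 m from the base axis. Payload 4.5 kg.
Tool frame: the origin (TCP) lies on the centre line of the jaws, within the pads' length; the fingertips stand 22 mm ahead of it and the grasp point (between the pads) lies 3 mm ahead of it (arm.tip_extent is the distance from the TCP to the fingertips, in m); y points along the fingers, x is the direction in which the jaws open and shut, and the axes are right-handed (so a half turn about y gives the same grasp; the last joint's range is limited). The gripper opens to 85 mm and grips with 20 to 120 N. Pads are 22 mm wide; open, the fingers measure 114 mm over their backs; the gripper's body (76 mm by 85 mm) begins 54 mm behind the grasp point. The pads swing forward as they close: fully open they stand 13 mm farther back than shut.
Start: joints at [72.926, 39.483, -11.15, 89.685, 9.013, 51.709, -12.324], TCP at [0.204, -0.591, 0.253] pointing down, gripper open.
Joint ranges: [-172.22, 172.22], [-26.19, 119.32], [-84.43, 86.54], [7.71, 146.69], [-57.33, 237.33], [2.42, 119.75], [-152.13, 152.13]. Speed limits (degrees/s): [147.25, 147.25, 180, 180, 180, 180, 180].

INTERFACE

Orientations are given as [roll, pitch, yaw] about the fixed x, y, z axes, in that order (R = Rz(yaw) Ry(pitch) Rx(roll)).
In Python, from workcell import arm gives the robot as it stands. The module is installed in compiled form; this text tells all that it offers.
- The arm moves only by the shell command python3 -m jog 'ROWS' [FORCE]. ROWS is JSON, a list that holds one entry, the list of rows, each a list of 5 numbers: the closure in counts, from 0 (fully open) to 255 (shut), then the shift along the world's x, y, z in mm, then the turn about the world's z in degrees. In form: [[[hand, dx, dy, dz, twist], ...]]. A call has 1 to 8 rows; each row is the pose to reach, as a shift and turn from the pose commanded when the call began; what a row does not reach only later rows make up. A row lasts 1/8 s, in which the tool goes at most 62.5 mm and 10.7 degrees, less where a joint would pass 70% of its speed; a pose out of reach is approached as far as the arm can. A call with a gripper value outside its range is refused whole. The fingers move at their own pace and stop on an object; FORCE is the grip in N (left out, the last holds). Time passes only in rows, so rows that repeat a pose let the fingers close. It gives the time, the measured TCP pose, the force and the opening at its end, in the units of the state.
- arm.state(): the state, without advancing time (a new reading comes with each control period).
- arm.get_image(name): name is "scene" or "top"; returns (picture, depth): 400x640x3 uint8, red, green, blue; 400x640 float32, m along the optical axis (not along the pixel's ray), 0 where there is no reading.
- arm.get_calibration(name): a dict with "intrinsics" (3x3 intrinsics, pixels), "R" (3x3) and "t" (3): a world point X has camera coordinates R X + t. Camera axes: x right, y down, z forward; pixel columns grow to the right and rows downward; lengths in m; the calibration is good to about 2 mm. A picture is of the moment at which its call begins. get_calibration takes no time and is no camera call.
- arm.finish_job(): hands the job in, once; it reports no verdict.
The state is a dict: "clock": time; "joint_pos": joint angles; "dq": joint speeds; "joint_efforts": joint torques, N m; "eef_pos": TCP position; "ee_rot": TCP orientation; "force": force on the tool from outside, world axes, zero at the start; "ft_torque": the same for the moment, N m; "opening": finger opening in m.
Only numpy, scipy, OpenCV 4.12 (cv2) and the standard library are available. Lean on these libraries where they do the work, as an engineer would, in place of code of your own. Each camera call takes 0.05 s, during which the arm holds its last target.

TASK

The pressing die has been left standing on the heavy steel flap of the waste-cell well. With the fingertips, slide it towards the robot until it stands upright wholly on the well's front deck, clear of the flap, without picking it up; then press the long end of the lever all the way down so that its short end raises the flap, and finish while still holding the lever down with the fingers. Work the flap only through the lever, and leave the bottles, jars and everything else where they stand.

Things in the scene. Friction and masses are not known exactly. Their poses are not given: they have to be found in the camera images.
- well: Waste-cell well: fixed aluminium cabinet 250 x 200 mm, decks 85 mm above the table. Origin on the table under it; own frame at yaw 0: x away from the robot, y left, z up. It spans x -125..125, y -75..125 mm: front deck x -125..-20 (whole y width), left deck y 47..125, flap between. The lever stands on its right, running along -y at x 45.
- front_deck (a point): Middle of the front deck's free area, on its top face (z 85 mm), at x -72, y 0 mm in the well's frame. The deck reaches 53 mm from here towards the robot and 52 mm towards the flap. Turns with the well.
- die: The pressing die: a loose upright steel cylinder, 46 mm across and 36 mm tall, with a 30 mm spigot on top reaching 48 mm in all; about 0.5 kg. Origin at the centre of its underside. It starts standing somewhere on the flap and slides when pushed low down.
- lever_pad (a point): Centre of the top face of the round rubber press pad (44 mm across) on the lever's long end, 170 mm from the pivot along the bar and 13 mm above the bar's centre line; the bar is 22 mm wide, 10 mm thick. At rest it is about 157 mm above the table, pressed home about 58 mm.
- lever_pivot (a point): Centre of the lever's fixed pivot pin, which lies along the well's x; 87 mm above the table. The lever turns about it in the well's y-z plane; the short end is 70 mm long and bears under the flap's overhanging edge through a roller.
- lever (a joint): Lever angle, rad: 0 at rest (long end slanting 0.35 rad upwards), growing as the long end is pressed down, hard stop at 0.60 (long end 0.25 rad below level). Pressing takes about 8 to 16 N at the pad and holding it down 6 to 11 N; let go, the flap's weight brings it back.
- flap (a joint): Flap angle, rad: 0 shut, growing as its right edge rises; about 0.30 with the lever fully down.
- flap_lip (a point): The flap is a flat steel plate, top 1 mm above the decks, covering x -18..110, y -104..45 mm of the well's frame, hinged along its left edge (y 46); its right edge overhangs the cabinet by 29 mm. This point: middle of the flap's right (overhanging) edge, on its top face; rises about 45 mm when the lever is fully down.
- deck_bottle: Small aluminium bottle with white cap, 34 mm wide, 58 mm tall, on the front deck's left end; leave alone. Origin: centre of underside.
- deck_jar: Small glass jar with white cap, 38 mm wide, 45 mm tall, on the left deck; leave alone. Origin: centre of underside.
- dish: Shallow steel dish 64 mm wide, 20 mm tall, on the table; leave alone. Origin: centre of underside.
- vial: Glass vial with white cap, 30 mm wide, 60 mm tall, on the table beyond the lever; leave alone. Origin: centre of underside.
- spatula: Steel spatula 150 mm long lying on the table on the robot's side of the lever; leave alone. Origin: middle of its underside.
Not all that is in view belongs to the job. What is shaped like the die but brown or pink is not meant.

How it is judged:
By the outcome, as a careful person would: the job done as asked, in the order asked, and still so for the second after the job is handed in, while the arm keeps its last pose, push and grip.
It also fails if it takes over 51 s, if anything falls off the work surface, if the arm or the gripper's body presses on something with over 40 N, if the wrist force passes 120 N, or if a joint passes its speed limit or range.

## Working session

There is one attempt and no reset: what is moved stays moved. The work goes in short steps, Python scripts to look and compute and a shell command to move; the robot and the scene stay as the last step left them, time stands still between calls to the robot, and variables do not carry over. Pictures are saved under pics/ and viewed, and the job is handed in when it is done.

```bash
mkdir -p pics
cat > h.py <<'E'
import numpy as np, cv2
from workcell import arm
def snap(n):
    im,d=arm.get_image(n); c=arm.get_calibration(n)
    np.savez(f'{n}.npz',im=im,d=d,K=c['intrinsics'],R=c['R'],t=c['t'])
    return im,d
def load(n):
    return np.load(f'{n}.npz')
def cloud(n):
    z=load(n); d=z['d']; v,u=np.mgrid[:400,:640]
    K=z['K']; p=np.stack([(u-K[0,2])/K[0,0]*d,(v-K[1,2])/K[1,1]*d,d],-1)
    X=(p-z['t'])@z['R']; X[d==0]=np.nan
    return X
E
python3 - <<'E'
from h import *
print(arm.state()); print(arm.tip_extent)
for n in('scene','top'):
    im,d=snap(n); cv2.imwrite(f'pics/{n}0.png',im[:,:,::-1]); z=load(n); print(n,z['K'],z['R'],z['t'],-z['R'].T@z['t'])
E
```

```text
{'clock': 0.0, 'joint_pos': array([ 72.92706717,  39.5345924 , -11.14477301,  89.7458601 ,
         9.01427283,  51.70931513, -12.32443647]), 'dq': array([-0.04133012, -0.07718042, -0.00964828,  0.12795964, -0.03452063,
        0.08515349, -0.0684385 ]), 'joint_efforts': array([-8.24277449e-04, -5.39616215e+01, -1.26691561e+00, -1.58543515e+01,
        9.06579837e-03,  9.51651251e-03, -2.25840859e-05]), 'eef_pos': array([ 0.20332459, -0.59034988,  0.25246405]), 'ee_rot': array([-90.00901929,   0.10731795, -70.98466121]), 'force': array([ 0.20130039, -0.99982542,  0.45850954]), 'ft_torque': array([-0.04898669,  0.00779946,  0.00241889]), 'opening': 0.08540260226214963}
0.022
scene [[466.25485939   0.         318.53116057]
 [  0.         466.25485939 200.90801287]
 [  0.           0.           1.        ]] [[-0.13115738  0.9912971   0.01130485]
 [ 0.65475846  0.09518137 -0.74982122]
 [-0.74437161 -0.09094264 -0.66154391]] [ 0.01971891 -0.30025975  1.3404756 ] [1.19699588 0.13093823 0.66141941]
top [[369.88589246   0.         324.34423517]
 [  0.         369.88589246 201.88313803]
 [  0.           0.           1.        ]] [[ 0.02607672 -0.9996201   0.00892576]
 [-0.99250162 -0.02695558 -0.1192222 ]
 [ 0.11941751 -0.00574991 -0.99282748]] [0.0278307  0.55858998 0.82604322] [0.4550317  0.04762691 0.88646633]
```

View pics/scene0.png

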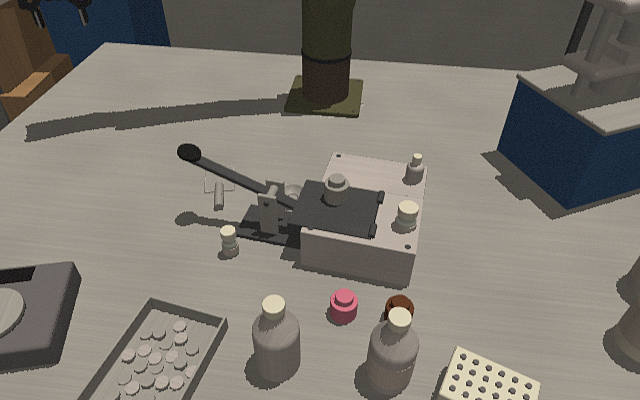

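View pics/top0.png

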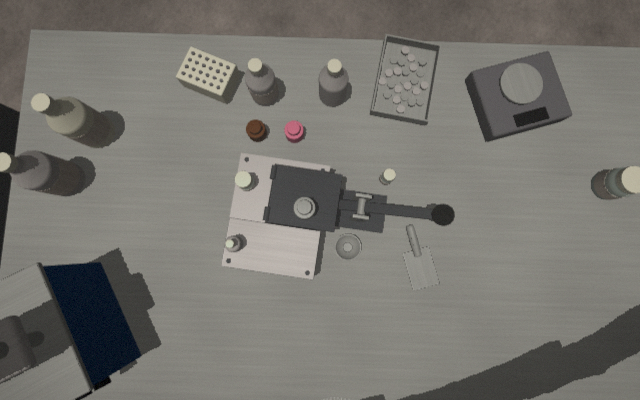

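Scene view: the steel die is at (337,187) on the dark flap, with the lever running left to its pad at (189,152). Top view: die (304,207), pad (442,214), bottle (233,243) and jar (244,180). Things that could be mistaken for the die: the brown one at top (256,130) and the pink one at top (293,131), both on the table. I choose the steel one at (304,207). Next I'll measure it and check a close crop.

Run:
```python
from h import *
t=load('top')['im'];s=load('scene')['im']
a=cv2.resize(t[140:300,210:470],None,fx=3,fy=3,interpolation=2)
cv2.imwrite('pics/cropt.png',a[:,:,::-1])
b=cv2.resize(s[130:290,170:440],None,fx=2.9,fy=2.9,interpolation=2)
cv2.imwrite('pics/crops.png',b[:,:,::-1])
for n in('top','scene'):
    X=cloud(n)
    roi=(abs(X[...,0]-.45)<.25)&(abs(X[...,1])<.35)
    dk=roi&(abs(X[...,2]-.0855)<.006)
    m=(dk).astype(np.uint8); nn,l,st,c=cv2.connectedComponentsWithStats(m)
    k=1+st[1:,4].argmax(); P=X[l==k]; 
    r=cv2.minAreaRect((P[:,:2]*1000).astype(np.float32)); print(n,'deck',st[k],r,cv2.boxPoints(r).round().tolist(),np.median(P[:,2]))
    for lo,hi in((.125,.145),(.115,.125),(.15,.17)):
        mm=(roi&(X[...,2]>lo)&(X[...,2]<hi)).astype(np.uint8); nn,l,st,c=cv2.connectedComponentsWithStats(mm)
        for i in range(1,nn):
            if st[i,4]>25:
                Q=X[l==i]; print(lo,c[i].round(),st[i,4],(np.median(Q,0)*1000).round(1),((Q.min(0)+Q.max(0))*500).round(1),((Q.max(0)-Q.min(0))*1000).round())
```

```text
top deck [  221   152   121   127 10189] ((519.6986083984375, 132.7265167236328), (229.61895751953125, 250.7111358642578), 82.96981811523438) [[381.0, 34.0], [630.0, 3.0], [658.0, 231.0], [409.0, 262.0]] 0.0863311405952908
0.125 [243. 178.] 226 [590.1 212.6 131. ] [590.8 213.1 129.7] [34. 34.  9.]
0.125 [304. 207.] 176 [534.8  84.7 134.8] [532.1  82.9 131.2] [32. 33. 12.]
0.125 [419. 212.] 295 [ 529.9 -150.6  134.3] [ 529.4 -149.2  134.8] [27. 58. 19.]
0.125 [231. 243.] 80 [457.  227.  142.7] [459.  227.6 135. ] [20. 21. 20.]
0.115 [304. 207.] 194 [532.4  84.5 122.8] [534.5  84.3 120.3] [44. 44.  9.]
0.115 [398. 210.] 154 [ 534.4 -110.6  120.2] [ 534.6 -109.7  120. ] [25. 38. 10.]
0.115 [234. 243.] 118 [457.  225.3 122.5] [457.1 229.4 120.2] [33. 30.  9.]
0.15 [443. 214.] 388 [ 524.8 -192.1  158.5] [ 524.2 -192.2  159. ] [42. 40. 17.]
scene deck [ 287  152  141  104 8608] ((519.7544555664062, 129.52809143066406), (229.2818603515625, 253.4567108154297), 83.05284881591797) [[380.0, 31.0], [632.0, 0.0], [659.0, 228.0], [408.0, 259.0]] 0.08592452835191736
0.125 [416. 159.] 105 [461.5 227.3 138.4] [457.4 227.2 135. ] [20. 21. 20.]
0.125 [210. 165.] 319 [ 534.4 -156.2  134.2] [ 530.4 -157.9  134.9] [29. 68. 20.]
0.125 [337. 179.] 189 [540.1  82.9 133.9] [536.4  82.5 131. ] [29. 28. 11.]
0.125 [408. 207.] 258 [593.1 210.7 130.1] [590.4 210.9 129.1] [37. 34.  8.]
0.115 [415. 167.] 129 [466.6 226.8 121.3] [460.6 227.2 120.1] [28. 31. 10.]
0.115 [230. 174.] 170 [ 539.4 -116.9  119.8] [ 535.4 -121.5  120. ] [26. 49. 10.]
0.115 [336. 187.] 218 [548.6  84.1 122. ] [539.6  82.1 120. ] [39. 45. 10.]
0.115 [407. 216.] 86 [604.7 209.4 120.1] [602.9 210.9 119.9] [15. 33. 10.]
0.15 [188. 151.] 337 [ 528.2 -194.7  157.8] [ 525.8 -194.9  158. ] [44. 41. 16.]
```

View pics/cropt.png

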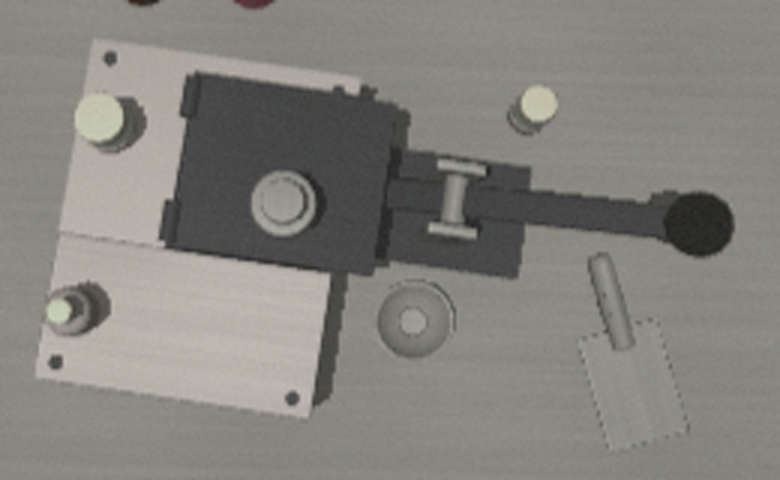

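View pics/crops.png

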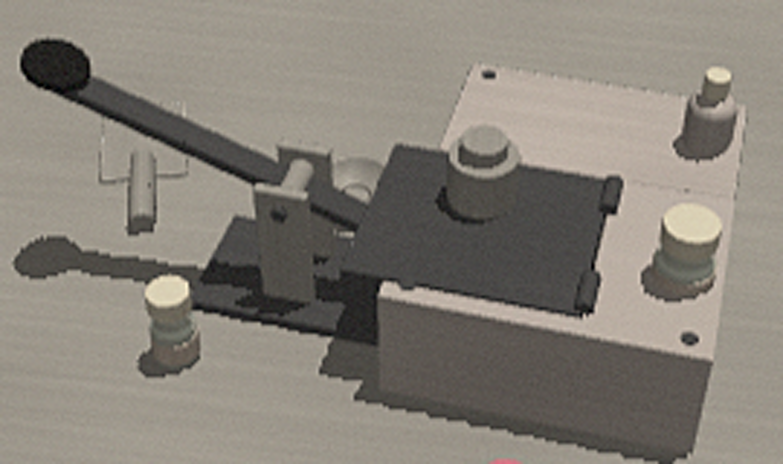

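The crop confirms the choice: a steel cylinder with a spigot, standing on the dark flap. Well origin is about (518, 121) mm, yaw −7.0°. The die is at about (534, 83.5), which is (20, −35) in the well frame. I'll cradle it from behind with two partly open fingers, jaw axis along the well's y. First I'll travel high.

```bash
python3 -m jog '[[[150,24,42,4,-4],[150,48,84,8,-8],[150,72,126,12,-12],[150,96,168,16,-16],[150,120,210,20,-20],[150,144,252,24,-24],[150,168,294,28,-26],[150,192,336,32,-26]]]' 20
python3 -m jog '[[[150,24,42,0,0],[150,48,84,0,0],[150,72,126,0,0],[150,96,168,0,0],[150,120,210,0,0],[150,144,252,0,0],[150,170,294,0,0],[150,193,332,0,0]]]'
python3 - <<'E'
from h import *
s=arm.state(); print(s['clock'],s['eef_pos'],s['ee_rot'],s['force'],s['opening'])
for n in('scene','top'):
    im,d=snap(n); cv2.imwrite(f'pics/{n}1.png',im[:,:,::-1])
E
```

```text
clock: 1.1
eef_pos: [0.3961, -0.2534, 0.2853]
ee_rot: [-90.0, 0.0, -97.0]
force: [0.4, -1.1, 0.4]
opening: 0.0352
clock: 2.1
eef_pos: [0.5891, 0.0789, 0.2849]
ee_rot: [-90.0, -0.0, -96.9]
force: [0.6, -0.0, 0.1]
opening: 0.035
2.1 [0.58907661 0.07888282 0.28493194] [-9.00378432e+01 -7.56218161e-03 -9.69413322e+01] [ 0.56400063 -0.02964496  0.057066  ] 0.03499645340410892
```

View pics/scene1.png

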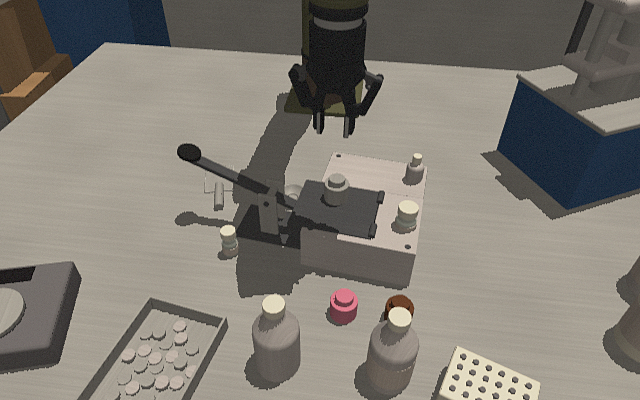

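```bash
python3 - <<'E'
from h import *
X=cloud('scene'); p=arm.state()['eef_pos']
m=(np.hypot(X[...,0]-p[0],X[...,1]-p[1])<.06)&(X[...,2]>.2)&(X[...,2]<.34)
P=X[m]; print(np.percentile(P[:,2],[0,.5,1,2,5])-p[2])
for lo in np.arange(-.03,.03,.006):
    Q=P[(P[:,2]-p[2]>=lo)&(P[:,2]-p[2]<lo+.006)]
    if len(Q): print(round(lo,3),len(Q),((Q.min(0)-p)*1000).round(),((Q.max(0)-p)*1000).round())
E
python3 -m jog '[[[175,0,-1,-30,0],[175,0,-2,-60,0],[175,0,-2,-90,0],[175,0,-2,-110,0],[175,0,-2,-130,0],[175,0,-2,-145,0],[175,0,-2,-145,0]]]'
python3 - <<'E'
from h import *
for n in('scene','top'):
    im,d=snap(n); cv2.imwrite(f'pics/{n}2.png',cv2.resize(im[100:260,170:440] if n=='scene' else im[120:300,200:460],None,fx=2.9,fy=2.9)[:,:,::-1])
X=cloud('scene'); p=arm.state()['eef_pos']
m=(np.hypot(X[...,0]-p[0],X[...,1]-p[1])<.05)&(X[...,2]>.095)&(X[...,0]>p[0]-.012)
v,u=np.where(m); k=X[...,2][m].argsort()[:8]; print(p,X[v[k],u[k]].round(4),u[k],v[k])
E
```

```text
[-0.02030652 -0.01828395 -0.01636622 -0.01441723 -0.0104018 ]
-0.024 11 [-12. -29. -20.] [ 11.  17. -18.]
-0.018 40 [ -9. -36. -18.] [ 14.  22. -12.]
-0.012 71 [-10. -37. -12.] [14. 25. -6.]
-0.006 73 [ -9. -37.  -6.] [14. 25. -0.]
-0.0 75 [-14. -37.   0.] [15. 25.  6.]
0.006 80 [-16. -37.   6.] [14. 24. 12.]
0.012 83 [-15. -38.  12.] [14. 24. 18.]
0.018 65 [ -7. -45.  18.] [16. 31. 24.]
0.024 144 [-14. -56.  24.] [19. 41. 30.]
clock: 3.08
eef_pos: [0.5877, 0.0746, 0.1393]
ee_rot: [-90.1, -0.1, -97.0]
force: [0.1, 0.9, 0.8]
opening: 0.0268
[0.58886129 0.07494125 0.14067078] [[0.582  0.0602 0.1175]
 [0.5943 0.0582 0.1187]
 [0.5895 0.0593 0.1193]
 [0.5989 0.092  0.1201]
 [0.5995 0.0903 0.1205]
 [0.5888 0.0592 0.1211]
 [0.5957 0.0531 0.1216]
 [0.5842 0.0604 0.1219]] [321 319 320 338 337 320 316 321] [200 204 202 207 207 201 203 199]
```

View pics/scene2.png

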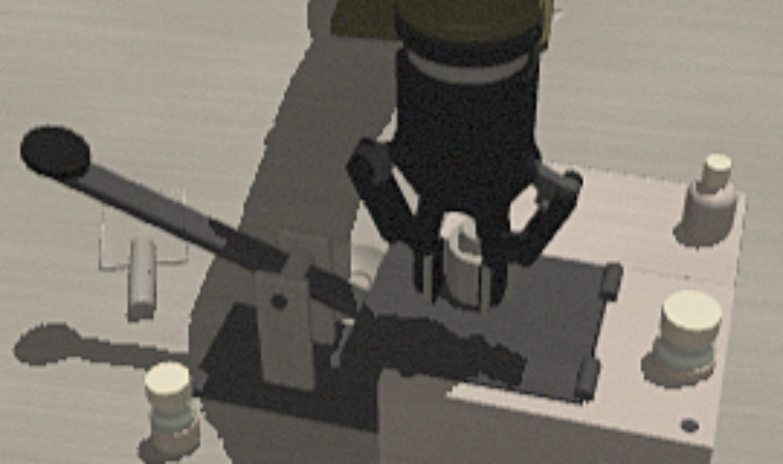

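View pics/top2.png

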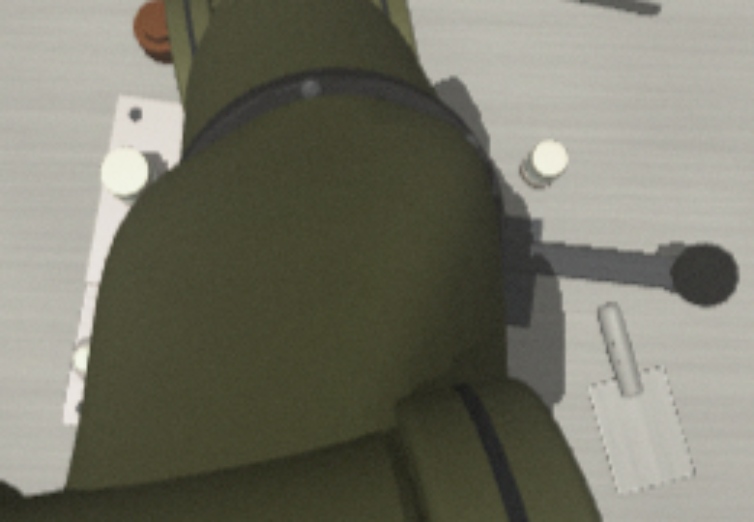

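Scene crop: the fingers stand behind the die (crop 430–500, 300), open and straddling its centre line, with tips at z ≈ 0.118. I'll lower them and push slowly along the well's −x.

```bash
python3 -m jog '[[[175,0,2,-10,0],[175,0,2,-20,0],[175,0,2,-22,0],[175,-8,3,-22,0],[175,-15,4,-22,0],[175,-20,5,-22,0],[175,-25,5,-22,0],[175,-30,6,-22,0]]]'
python3 - <<'E'
from h import *
s=arm.state();print(s['force'])
im,d=snap('scene'); cv2.imwrite(f'pics/scene3.png',cv2.resize(im[100:260,170:440],None,fx=2.9,fy=2.9)[:,:,::-1])
E
```

```text
clock: 4.18
eef_pos: [0.56, 0.081, 0.1188]
ee_rot: [-89.8, 0.0, -97.0]
force: [3.0, -0.1, 0.0]
opening: 0.0267
[ 3.00735457 -0.11842009  0.01801306]
```

View pics/scene3.png

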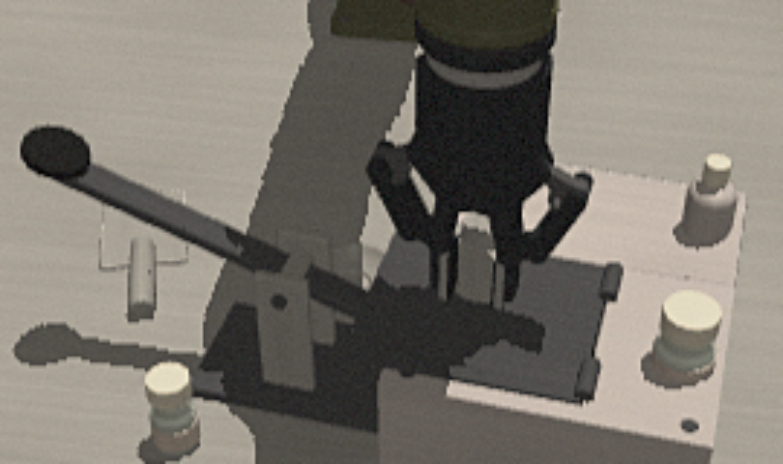

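Force reads 3 N and the die is seated between both fingers. I'll push about 88 mm more.

```bash
python3 -m jog '[[[175,-5,0.6,0,0],[175,-10,1.2,0,0],[175,-15,1.8,0,0],[175,-20,2.5,0,0],[175,-25,3,0,0],[175,-30,3.7,0,0],[175,-35,4.3,0,0],[175,-40,5,0,0]]]'
python3 -m jog '[[[175,-5,0.6,0,0],[175,-10,1.2,0,0],[175,-15,1.8,0,0],[175,-20,2.5,0,0],[175,-25,3,0,0],[175,-30,3.7,0,0],[175,-35,4.3,0,0],[175,-40,5,0,0]]]'
python3 - <<'E'
from h import *
im,d=snap('scene'); cv2.imwrite(f'pics/scene4.png',cv2.resize(im[80:260,170:440],None,fx=2.9,fy=2.9)[:,:,::-1])
E
```

```text
clock: 5.22
eef_pos: [0.5192, 0.0861, 0.1187]
ee_rot: [-89.9, 0.0, -97.0]
force: [5.3, -1.2, 1.9]
opening: 0.0265
clock: 6.22
eef_pos: [0.4782, 0.0911, 0.1183]
ee_rot: [-90.0, -0.0, -97.0]
force: [2.9, 0.4, -2.1]
opening: 0.0269
```

View pics/scene4.png

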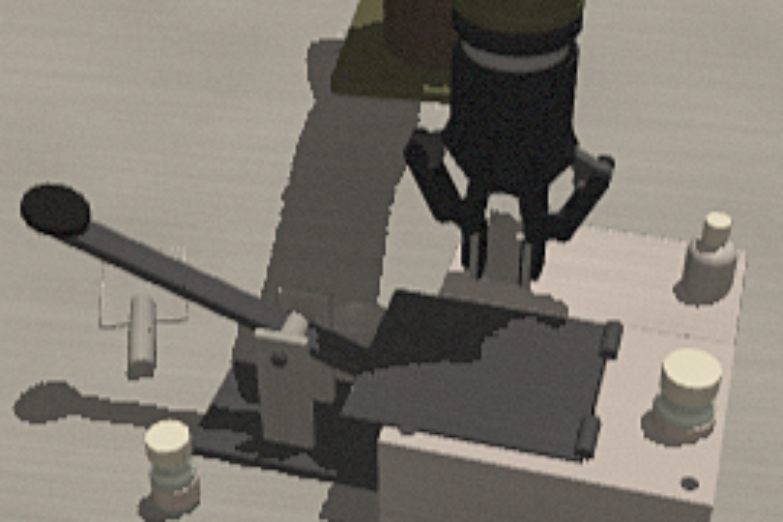

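```bash
python3 -m jog '[[[175,-3,0.4,0,0],[175,-6,0.8,0,0],[175,-6,0.8,0,0],[175,4,-0.5,0,0],[175,20,-2,0,0],[175,20,-2,40,0],[175,20,-2,100,0],[175,20,-2,130,0]]]'
python3 -m jog '[[[175,0,-60,20,0],[175,0,-120,20,0],[175,0,-180,20,0],[175,0,-200,20,0]]]'
python3 - <<'E'
from h import *
for n in('scene','top'):
    im,d=snap(n); cv2.imwrite(f'pics/{n}5.png',cv2.resize(im[80:270,170:440] if n=='scene' else im[120:300,200:470],None,fx=2.9,fy=2.9)[:,:,::-1])
    X=cloud(n); roi=(X[...,0]>.38)&(X[...,0]<.55)&(X[...,1]>.0)&(X[...,1]<.2)
    for lo,hi in((.125,.14),(.112,.14)):
        Q=X[roi&(X[...,2]>lo)&(X[...,2]<hi)]; print(n,len(Q),((Q.min(0)+Q.max(0))*500).round(1),((Q.max(0)-Q.min(0))*1000).round(), Q.max(0)[2])
E
```

```text
clock: 7.28
eef_pos: [0.4994, 0.089, 0.251]
ee_rot: [-89.9, 0.0, -97.0]
force: [-0.4, 0.2, 0.0]
opening: 0.0272
clock: 7.78
eef_pos: [0.4974, -0.1161, 0.2684]
ee_rot: [-90.1, -0.1, -97.4]
force: [0.7, 0.4, 0.1]
opening: 0.0271
scene 153 [445.3  93.9 130.8] [32. 28. 11.] 0.136504288653195
scene 354 [448.8  94.4 124.3] [39. 44. 24.] 0.136504288653195
top 175 [443.4  96.  131.3] [30. 28. 12.] 0.13730510606017005
top 393 [444.3  96.6 126.3] [45. 45. 22.] 0.13730510606017005
```

View pics/scene5.png

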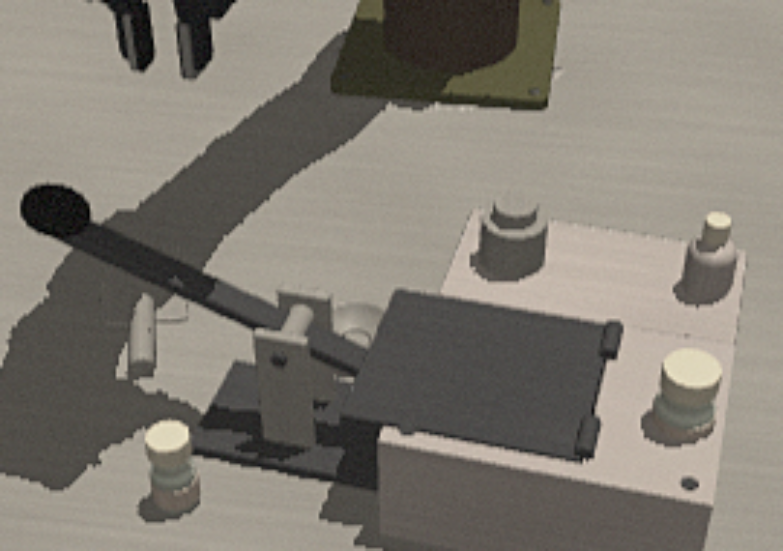

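View pics/top5.png

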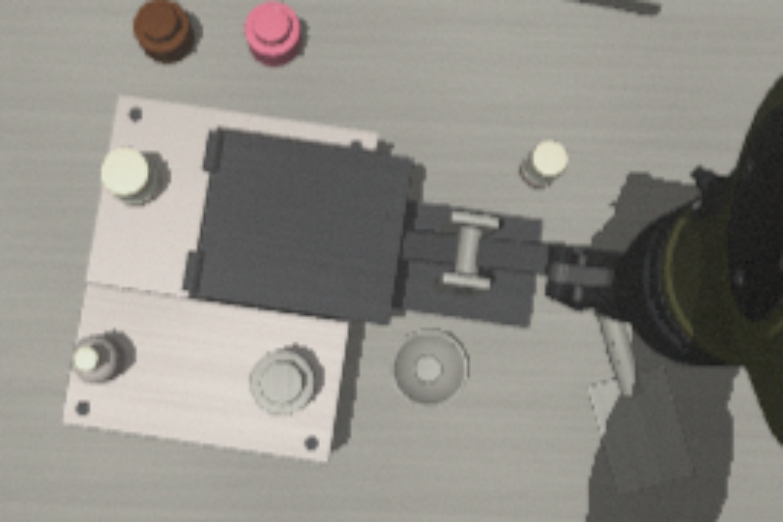

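The die stands upright at well (−70, −34), wholly on the front deck and about 27 mm clear of the flap. The bottle, jar and dish haven't moved. Now the lever: shut the fingers and go over the pad at (526, −194, 157).

```bash
python3 -m jog '[[[255,14,-40,0,0],[255,28,-82,0,0],[255,28,-82,-30,0],[255,28,-82,-50,0],[255,28,-82,-65,0],[255,28,-82,-65,0],[255,28,-82,-65,0]]]' 60
python3 - <<'E'
from h import *
print(arm.state()['eef_pos'])
for n in('scene','top'):
    im,d=snap(n)
    X=cloud(n); p=arm.state()['eef_pos']
    Q=X[(X[...,0]>.48)&(X[...,0]<.57)&(X[...,1]>-.24)&(X[...,1]<-.16)&(X[...,2]>.15)&(X[...,2]<.163)]
    if len(Q):print(n,len(Q),((Q.min(0)+Q.max(0))*500).round(1),((Q.max(0)-Q.min(0))*1000).round())
    if n=='scene':
        cv2.imwrite('pics/scene6.png',cv2.resize(im[80:270,130:400],None,fx=2.9,fy=2.9)[:,:,::-1])
        Q=X[(abs(X[...,0]-p[0])<.03)&(abs(X[...,1]-p[1])<.03)&(X[...,2]>.166)&(X[...,2]<.2)]
        print(Q.min(0),Q.max(0))
E
```

```text
clock: 8.75
eef_pos: [0.5272, -0.1925, 0.204]
ee_rot: [-89.9, -0.0, -96.9]
force: [-0.2, -0.1, -0.4]
opening: 0.0004
[ 0.52717393 -0.19253919  0.20395884]
scene 305 [ 526.8 -193.3  156.5] [45. 38. 13.]
[ 0.52216953 -0.21322645  0.16641775] [ 0.54039208 -0.1795572   0.1999272 ]
top 163 [ 517.1 -190.1  156.8] [28. 36. 12.]
```

View pics/scene6.png

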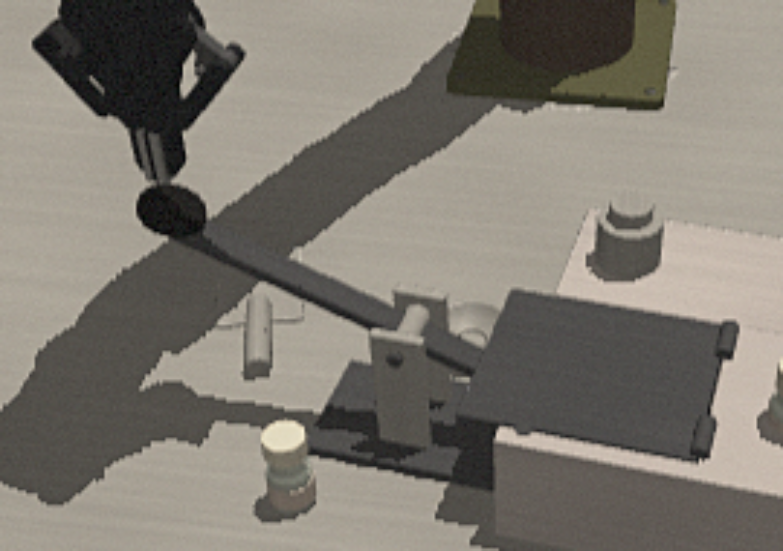

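```bash
python3 -m jog '[[[255,0,0,-10,0],[255,0,0,-18,0],[255,0,0,-24,0],[255,-0.5,-2,-30,0],[255,-0.7,-4.5,-36,0],[255,-1,-6.5,-42,0],[255,-1,-8.7,-48,0],[255,-1,-8.7,-48,0]]]'
python3 - <<'E'
from h import *
im,d=snap('scene')
cv2.imwrite('pics/scene7.png',cv2.resize(im[80:270,130:400],None,fx=2.9,fy=2.9)[:,:,::-1])
E
```

```text
clock: 9.85
eef_pos: [0.5252, -0.2021, 0.1559]
ee_rot: [-90.0, -0.0, -97.0]
force: [-2.9, 0.5, 11.4]
opening: 0.0002
```

View pics/scene7.png

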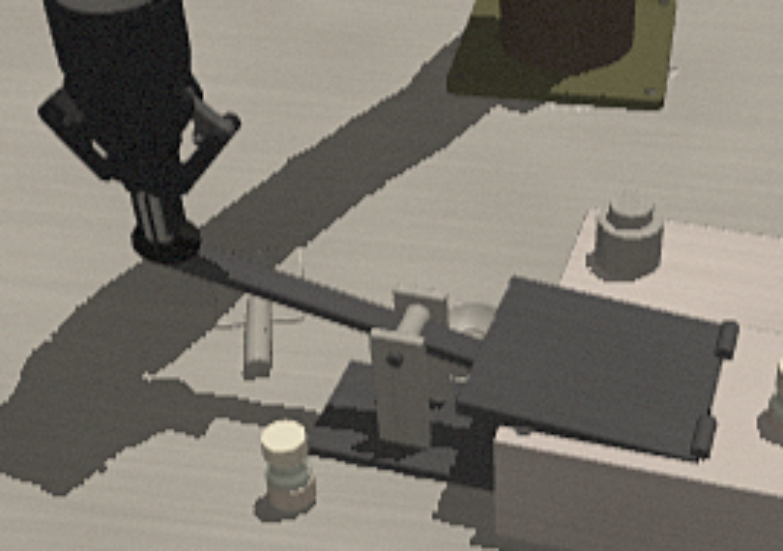

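The lever follows the fingers at 11 N and the flap is rising. I'll carry on along the arc.

```bash
python3 -m jog '[[[255,-0.2,-2,-8,0],[255,-0.5,-4,-16,0],[255,-0.7,-5,-24,0],[255,-0.8,-5.5,-32,0],[255,-0.8,-6,-40,0],[255,-0.9,-6.3,-48,0],[255,-0.9,-6,-56,0],[255,-0.8,-5.5,-62,0]]]'
python3 -m jog '[[[255,0.1,0.5,-5,0],[255,0.2,1,-10,0],[255,0.3,1.5,-14,0],[255,0.3,1.5,-14,0]]]'
python3 - <<'E'
from h import *
im,d=snap('scene')
cv2.imwrite('pics/scene8.png',cv2.resize(im[80:270,130:400],None,fx=2.9,fy=2.9)[:,:,::-1])
E
```

```text
clock: 10.9
eef_pos: [0.5246, -0.2078, 0.0942]
ee_rot: [-90.0, -0.1, -97.0]
force: [-3.5, -0.7, 13.9]
opening: -0.0001
clock: 11.4
eef_pos: [0.5248, -0.2061, 0.0804]
ee_rot: [-90.0, -0.0, -97.0]
force: [-3.7, 0.2, 12.5]
opening: -0.0003
```

View pics/scene8.png

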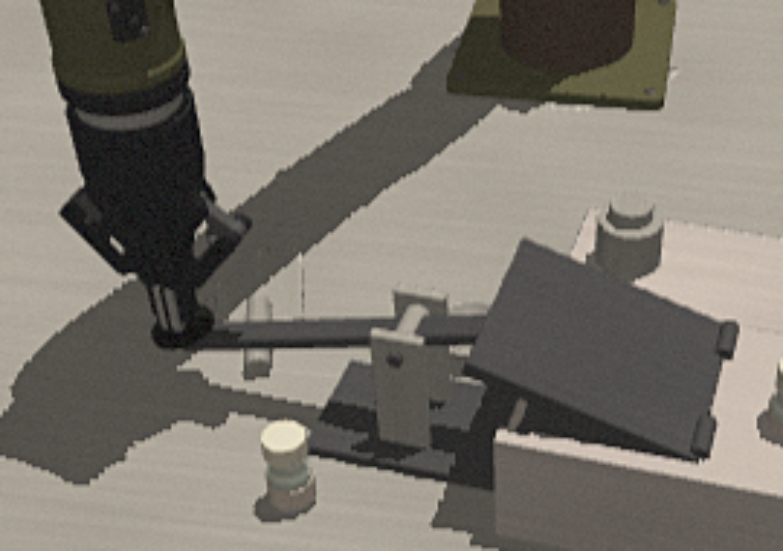

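Nearly home, with no force rise from the stop yet. I'll feel for it in 1 mm steps.

```bash
python3 -m jog '[[[255,0,0.2,-1,0],[255,0,0.2,-2,0],[255,0,0.2,-2,0]]]'
python3 -m jog '[[[255,0,0,-1,0],[255,0,0,-1,0]]]'
```

```text
clock: 11.82
eef_pos: [0.5249, -0.2061, 0.0799]
ee_rot: [-90.0, -0.1, -97.0]
force: [-5.9, 0.5, 27.1]
opening: -0.0
clock: 12.08
eef_pos: [0.5249, -0.206, 0.0797]
ee_rot: [-89.9, -0.1, -97.0]
force: [-7.0, 0.9, 33.8]
opening: -0.0001
```

The stop is reached: the TCP stays at 79.7 mm while the force climbs. I'll ease back 1 mm to about 27 N and check.

```bash
python3 -m jog '[[[255,0,0,1,0],[255,0,0,1,0],[255,0,0,1,0]]]'
python3 - <<'E'
from h import *
for n in('scene','top'):
    im,d=snap(n); cv2.imwrite(f'pics/{n}9.png',im[:,:,::-1])
    X=cloud(n); c,s=.9925,.122
    x=(X[...,0]-.5184)*c-(X[...,1]-.1206)*s; y=(X[...,0]-.5184)*s+(X[...,1]-.1206)*c
    m=(x>-.01)&(x<.10)&(y>-.11)&(y<.03)&(X[...,2]>.08); A=np.c_[y[m],np.ones(m.sum())]
    print(n,'flap slope rad',-np.arctan(np.linalg.lstsq(A,X[...,2][m],rcond=None)[0][0]))
    m=(abs(x-.045)<.008)&(y>-.27)&(y<-.18)&(X[...,2]>.03)&(X[...,2]<.11); 
    if m.sum()>20: print('bar slope',np.polyfit(y[m],X[...,2][m],1),m.sum())
    m=(x>-.12)&(x<-.025)&(y>-.07)&(y<.0)&(X[...,2]>.112)&(X[...,2]<.14)
    print('die well mm',[(q[m].min()+q[m].max())*500 for q in(x,y)],X[...,2][m].max())
s=arm.state();print(s['clock'],s['eef_pos'],s['force'])
E
```

```text
clock: 12.45
eef_pos: [0.5249, -0.206, 0.0799]
ee_rot: [-90.0, -0.1, -97.0]
force: [-5.1, 1.3, 26.8]
opening: -0.0001
scene flap slope rad 0.2877705212960065
bar slope [0.24921685 0.131221  ] 217
die well mm [np.float64(-66.22813826061967), np.float64(-34.8667167330132)] 0.13575739499985112
top flap slope rad 0.27231774885681254
bar slope [0.25731457 0.1326229 ] 279
die well mm [np.float64(-70.75375251243958), np.float64(-33.06966163727658)] 0.13733334554701013
12.55 [ 0.52489188 -0.20602754  0.07993371] [-5.97123379  1.52902899 27.19002804]
```

View pics/scene9.png

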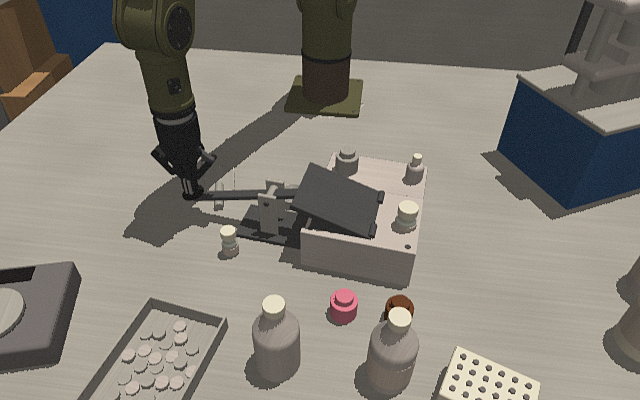

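View pics/top9.png

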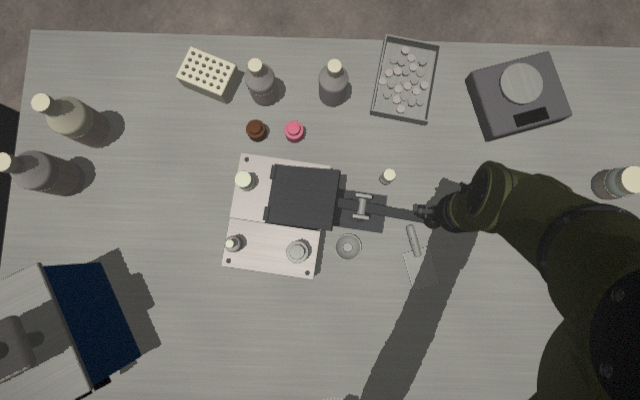

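The bar slopes 0.25 rad below level, so the lever is fully down. The flap is up about 0.28 rad. In the top view the die is upright on the front deck at (298,250), and the bottle, jar, dish, vial and spatula are where they started. Handing in.

```bash
python3 -c "
from workcell import arm
print(arm.finish_job()); s=arm.state(); print(s['clock'],s['eef_pos'],s['force'])"
```

```text
the job is handed in; nothing more can be done
None
the job is handed in; nothing more can be done
```

The job is done and handed in at about 12.6 s. The die is on the front deck, and the fingers were holding the lever fully down at hand-in. No verdict was reported.

- **Die:** I slid it off the flap with two partly open fingertips, at 3–5 N and without lifting it. It stands upright at about (−70, −34) mm in the well's frame, roughly 27 mm clear of the flap.
- **Lever and flap:** I pressed the pad down with the shut fingers until the force rose against the stop. It peaked at 34 N, and I eased back to hold at about 27 N. The bar measured 0.25 rad below level, which is the lever's full travel.
- **Everything else:** The last pictures show the bottle, jar, dish, vial and spatula where they started. I judged that by eye and did not measure them.

Two checks disagreed slightly:
- **Flap angle:** I measured 0.27–0.29 rad, a little under the stated 0.30. I put this down to depth noise, since the lever was on its stop.
- **Die position:** the two cameras differed by about 4 mm in x, with the die wholly on the deck by either reading.

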